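# Turn the fitting to the felt disc and hold the guard out

### The arm

A 7-joint arm with a two-finger parallel gripper is mounted at the origin on the work surface. World frame = base frame: x ahead of the robot, y to its left, z up, the work surface at z = 0. Lengths are in mm, angles in rad, forces in N, time in s.
With the tool pointing down it reaches from about 425 to 950 mm from the base axis. Payload 16.7 kg.
Tool frame: the origin (TCP) lies at the very end of the fingers, on their centre line; the grasp point (between the pads) lies 19 mm behind it; x points along the fingers, z is the direction in which the jaws open and shut, and the axes are right-handed (so a half turn about x gives the same grasp; the last joint's range is limited). The gripper opens to 94 mm and grips with 3 to 60 N. Pads are 16 mm wide; open, the fingers measure 119 mm over their backs; the gripper's body (75 mm by 177 mm) begins 78 mm behind the grasp point.
Start: joints at [1.022, 0.426, 0.074, 1.606, -0.034, 1.111, -0.067], TCP at [262.077, -622.005, 205.467] pointing down, gripper open.
Joint ranges: [-2.85, 2.85], [-0.5, 2.14], [-1.23, 1.37], [0.21, 2.46], [-1.02, 4.16], [0.16, 2.05], [-2.73, 2.73]. Speed limits (rad/s): [1.89, 1.89, 2.39, 2.39, 3.01, 3.01, 3.01].

### API

Orientations are given as a rotation vector (axis times angle).
In Python, from bench import r gives the robot as it stands.
- The arm moves only by the tool step_arm, never from a script. Its argument "targets" is a list of rows, each a list of 6 numbers: the shift along the tool's x, y, z as a fraction of full scale, then the turn, a rotation vector about the tool's x, y, z as a fraction of full scale. In form: [[x, y, z, rx, ry, rz], ...]. A call has exactly 8 rows; each row is the pose to reach, as a shift and turn from the pose measured when the call began, along the tool's axes at that moment; what a row does not reach only later rows make up. Full scale, the value 1, is 0.5 m for a shift and 30 degrees for a turn. A row lasts 1/8 s, in which the tool goes at most 62.5 mm and 10.7 degrees, less where a joint would pass 70% of its speed; a pose out of reach is approached as far as the arm can. A call with a number of a shift or a turn outside -1 to 1 is refused whole. A call with a gripper value outside its range is refused whole. "fingers" is the gripper's target within -1 to 1 (fully open at 1, half-way at 0, shut at -1), set as the call begins (left out, the last holds). The fingers move at their own pace and stop on an object; "squeeze" is the grip in N (left out, the last holds). Time passes only in rows, so rows that repeat a pose let the fingers close, or fill a call up. It gives the time, the measured TCP pose, the force and the opening at its end, in the units of the state.
- r.sense(): the state, without advancing time (a new reading comes with each control period).
- r.capture(name): name is "side" or "top" or "wrist"; returns (picture, depth): 420x560x3 uint8, red, green, blue; 420x560 float32, mm along the optical axis (not along the pixel's ray), 0 where there is no reading.
- r.camera_model(name): a dict with "K" (3x3 intrinsics, pixels), "R" (3x3) and "t" (3): a world point X has camera coordinates R X + t; the wrist camera has in their place "mount" (4x4, takes a point from camera to tool coordinates, whose origin is the TCP and whose axes are the tool frame's). Camera axes: x right, y down, z forward; pixel columns grow to the right and rows downward; lengths in mm; the calibration is good to about 2 mm. The wrist camera is an equidistant fisheye: a pixel r from the principal point sees the ray r / f radians off the axis. A picture is of the moment at which its call begins: read the wrist's pose just before it. camera_model takes no time and is no camera call.
- r.close_job(): hands the job in, once; it reports no verdict.
Trained networks look in the newest picture that a camera, given by its name, has taken for a name from the list of things; names that differ only in an ending like _2 or _b are one class to them, and where a whole thing is asked for, a point or a joint stands for the part that bears it (a point fixed in the world has none). Each returns a list of dicts, best first, with "p" (0 to 1); they miss things now and then, are a little off and sometimes report something else, mostly with a low value. They report only what shows in the picture. A call takes as long as a camera call. They do not tell look-alikes from the thing itself.
- r.outline_of(target, camera): "mask" (420x560 bool, what is visible of it) and "at" ([column, row] in pixels, amid what is visible of it).
The state is a dict: "clock": time; "joint_positions": joint angles; "qd": joint speeds; "effort": joint torques, N m; "position": TCP position; "ee_rot": TCP orientation; "ft_force": force on the tool from outside, world axes, zero at the start; "wrist_torque": the same for the moment, N m; "grip_width": finger opening in mm.
Only numpy, scipy, OpenCV 4.12 (cv2) and the standard library are available. Lean on these libraries where they do the work, as an engineer would, in place of code of your own. Each camera call takes 0.05 s, during which the arm holds its last target. There are 200 camera calls.

### The job

Set up the next polishing pass: turn the square steel fitting on the work rest so that its dark, dull side sits flat against the white felt disc, centred on it, and let go of it. Then pull the yellow-framed clear guard out by its black handle, against its spring, until its yellow pointer stands in the red mark on the rail, and finish while still holding it there. Leave the other things on the bench where they are.

Things in the scene. Friction and masses are not known exactly. Their poses are not given: they have to be found in the camera images.
- machine: Fixed disc polisher, switched off (nothing turns). Origin on the table straight under the centre of the white felt face; x along that face, y out of it, z up. Blue motor (104 mm across, up to 124 mm high, 136 at its switch box) at y -210 to -35. Grey rail for the guard at x -150 to -110, 30 mm high; beside it at x -180 to -150 an aluminium scale ledge, 26 mm high
- felt (a point): Centre of the white felt disc's flat face (130 mm across, the plane machine y = 0), 70 mm above the table; the disc's top is 135 mm high
- rest (a point): Centre of the top of the flat grey work rest before the disc: 40 mm above the table, 170 mm along machine x, 200 mm along machine y (y 4 to 204; this point at y 104)
- guard: Guard: clear panel 150 mm long in a yellow frame, its top bar 118 mm above the table. Origin at its yellow pointer's tip (machine x -160, z 30); axes as the machine's. A spring pulls it to machine y = 0; it slides along machine +y by up to 140 mm. Spring force about 5 N at rest plus 60 N/m (10 N at 80 mm)
- handle (a point): Centre of the guard's black handle: upright paddle 18 mm thick along machine y, 40 mm along machine x, 45 mm high, on the guard's top bar (118 to 163 mm above the table), free on all sides. In the guard's frame it lies at x 30, y -25, z 110.5 mm
- mark: Red mark: fixed stripe 12 mm wide (along machine y), 30 mm long, on the scale ledge. Origin at its centre; axes as the machine's. The pointer stands on the mark when the guard's origin and this one have the same machine y; it lies 55 to 105 mm out from the resting pointer
- fitting: The workpiece: loose bright steel block 68 x 68 x 32 mm high, 0.3 to 0.65 kg, on the rest, with a square spigot (18 x 18 mm, 35 mm high, sides parallel to the block's) on its top to grip. Origin: centre of its underside. Its -y side is dark brown and dull, the rest bright; a 10 mm dark strip on top runs along that side. Dull side on the felt: axes parallel to the machine's
- dull_face (a point): Centre of the fitting's dull side: 34 mm from the fitting's origin along its -y, 16 mm up
- spigot (a point): Point on the spigot's axis, 52 mm above the fitting's underside (the spigot spans 32 to 67 mm)
- finished_fitting: Bystander on the table: same fitting with all sides bright. Origin at the centre of its underside
- compound_bar: Bystander on the table: reddish bar of polishing compound 45 x 120 x 35 mm. Origin at the centre of its underside
- screwdriver: Bystander: yellow screwdriver lying on the table
- wrench: Bystander: steel wrench lying on the table
- polish_can: Bystander: can with blue label, 70 mm across, 110 mm high. Origin at the centre of its underside
- spare_wheel: Bystander: white spare felt wheel, 140 mm across, 22 mm thick, lying on the table
- brush: Bystander: brush lying on the table
Things that resemble listed ones, but are neither listed nor needed, are in the scene too. What is shaped like the fitting but green or orange is not meant.

How it is judged (in metres and radians):
On the way, in this order (a step that is already met when the one before it is completed fails the run):
1. the fitting stands on the rest, let go, its dull side flat against the felt and centred (y of dull_face in the frame of machine below 0.004 m and x of dull_face in the frame of machine between -0.018 and 0.018 m and angle between the y axis of fitting and the y axis of machine, either way round below 0.07 rad and angle between fitting's own z axis and vertical below 0.07 rad and z of fitting in the frame of machine between 0.036 and 0.045 m and contact force between fitting and the fingers below 0.2 N and linear speed of fitting below 0.02 m/s), for 0.3 s.
2. the fingers hold the guard with its pointer in the red mark (y of guard in the frame of mark between -0.007 and 0.007 m and linear speed of guard below 0.01 m/s and contact force between the fingers and guard above 2 N), for 0.3 s.
At the end, for the whole second after the job is handed in: The fitting stands on the rest, untouched, its dull side within 4 mm of the felt face, within 18 mm of the disc's centre line and parallel to the felt within 0.07 rad; the fingers hold the guard (over 2 N), still, its pointer within 7 mm of the middle of the red mark (all of step 1 and all of step 2); the arm keeps its last pose, push and grip.
It fails at once if a bystander is moved by more than 30 mm (distance of any of finished_fitting, compound_bar, screwdriver, wrench, polish_can, spare_wheel, brush from where it was at the start of the episode above 0.03 m).
It fails at once if the fitting is tipped over (angle between fitting's own z axis and vertical above 0.6 rad).
It also fails if it takes over 58 s, if anything falls off the work surface, if the arm or the gripper's body presses on something with over 40 N, if the wrist force passes 120 N, or if a joint passes its speed limit or range.

## Working session

There is one attempt and no reset: what is moved stays moved. The work goes in short steps, Python scripts to look and compute and a tool call to move; the robot and the scene stay as the last step left them, time stands still between calls to the robot, and variables do not carry over. Pictures are saved under pics/ and viewed, about 8 in all and at most 12, crops included, and the job is handed in when it is done.

Besides the shell and the picture viewer there is one more tool, called after "Call:" as name(argument=value, ...), one argument or row to a line, values as JSON. step_arm: Moves the arm, as the interface text tells. Its arguments: {"type":"object","properties":{"targets":{"type":"array","items":{"type":"array","items":{"type":"number","minimum":-1,"maximum":1}}},"fingers":{"type":"number"},"squeeze":{"type":"number"}},"required":["targets"]}

```bash
ls; mkdir -p pics; cat > h.py <<'E'
import numpy as np, cv2
from bench import r
from scipy.spatial.transform import Rotation as Ro
def cap(n,f=None):
    s=r.sense(); p,d=r.capture(n)
    if f: cv2.imwrite('pics/'+f,cv2.cvtColor(p,cv2.COLOR_RGB2BGR))
    return p,d,s
def pts(n,d,uv):
    "pixels (N,2 col,row) -> world using depth (fixed cameras)"
    m=r.camera_model(n);K=np.array(m['K']);R=np.array(m['R']);t=np.array(m['t'])
    uv=np.asarray(uv,int);z=d[uv[:,1],uv[:,0]]
    c=np.c_[(uv[:,0]-K[0,2])/K[0,0]*z,(uv[:,1]-K[1,2])/K[1,1]*z,z]
    return (c-t)@R, z>0
def cloud(n,d):
    v,u=np.mgrid[:420,:560]; X,ok=pts(n,d,np.c_[u.ravel(),v.ravel()])
    return X.reshape(420,560,3),ok.reshape(420,560)
E
python3 - <<'E'
from h import *
s=r.sense(); print(s)
for n in ['top','side']:
    p,d,s=cap(n,n+'0.png'); np.savez(f'{n}0.npz',p=p,d=d)
    X,ok=cloud(n,d)
    for o in ['machine','fitting','guard','handle','mark','finished_fitting','spigot','rest','felt']:
        try:
            for q in r.outline_of(o,n)[:3]:
                m=q['mask']&ok; print(n,o,round(q['p'],2),np.round(q['at']),m.sum(),np.round(np.median(X[m],0)) if m.any() else '')
        except Exception as e: print(o,e)
E
```

```text
pics
{'clock': 0.0, 'joint_positions': array([ 1.02252214,  0.4267338 ,  0.07382296,  1.60658196, -0.03410114,
        1.11079459, -0.0670922 ]), 'qd': array([ 1.53471292e-03,  1.36639625e-03,  1.93748434e-03,  1.72312917e-03,
        1.89875843e-03,  7.67691526e-05, -5.75559451e-04]), 'effort': array([-3.06683278e-04, -9.35830593e+01,  3.66604194e+00, -4.54191363e+01,
       -4.88785235e-02,  1.99952343e-02,  1.39998069e-04]), 'position': array([ 261.91918726, -621.65028164,  204.78463148]), 'ee_rot': array([ 0.91129819,  1.37298607, -0.91026427]), 'ft_force': array([-0.80340341,  0.96014489,  0.21530263]), 'wrist_torque': array([0.0291931 , 0.01236787, 0.05374017]), 'grip_width': 94.18441074736319}
top machine 0.92 [307. 226.] 10950 [ 533. -105.   39.]
top machine 0.56 [212. 242.] 273 [498. 178.  23.]
top fitting 0.85 [168. 168.] 594 [713. 309.  32.]
top fitting 0.74 [226. 151.] 546 [773. 143.  32.]
top fitting 0.58 [273. 208.] 565 [585.   7.  72.]
top guard 0.66 [330. 257.] 673 [ 449. -171.  114.]
top guard 0.43 [117. 230.] 793 [527. 426. 107.]
top handle 0.62 [334. 258.] 620 [ 44
[... 388 characters left out ...]
2 [304. 223.] 5667 [525. -80.  40.]
side fitting 0.94 [205. 258.] 677 [770. 156.  31.]
side fitting 0.73 [278. 228.] 485 [580.  23.  71.]
side fitting 0.64 [200. 301.] 828 [710. 326.  32.]
side guard 0.73 [332. 197.] 451 [ 444. -122.  104.]
side handle 0.92 [334. 197.] 453 [ 444. -122.  102.]
side handle 0.29 [250. 199.] 406 [ 721. -158.   33.]
side finished_fitting 0.74 [235. 230.] 502 [718.   7.  31.]
side spigot 0.88 [198. 303.] 804 [710. 327.  32.]
side spigot 0.78 [281. 229.] 480 [580.  21.  72.]
side spigot 0.74 [200. 256.] 646 [770. 158.  31.]
side rest 0.6 [303. 226.] 5762 [526. -77.  40.]
side felt 0.77 [303. 222.] 5980 [526. -79.  40.]
side felt 0.7 [280. 230.] 506 [581.  25.  71.]
```

```bash
python3 - <<'E'
import cv2,numpy as np
a=cv2.imread('pics/top0.png')[150:320,200:440]
cv2.imwrite('pics/topc.png',cv2.resize(a,None,fx=3.3,fy=3.3,interpolation=cv2.INTER_CUBIC))
E
```

```text
(no output)
```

View pics/topc.png

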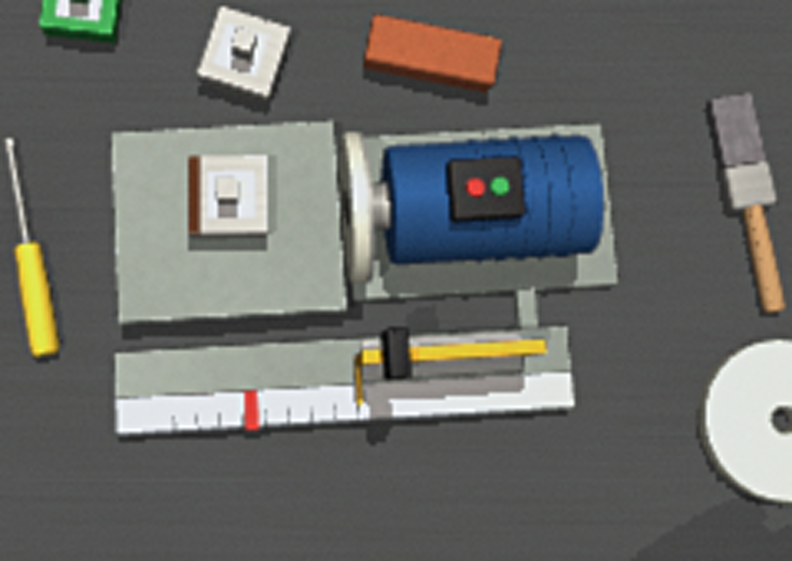

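View pics/side0.png

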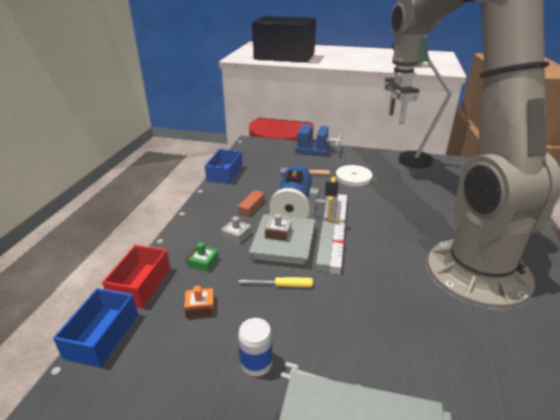

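The top view shows the machine y axis along about world +y. The fitting is on the rest at crop (228,195), with its dark strip at the left, facing away from the felt, so it needs about a half turn. The red mark is at (250,410) and the handle at (396,352). The side view agrees.

```bash
cat >> h.py <<'E'
def rect(P):
    (c,s,a)=cv2.minAreaRect(P[:,:2].astype(np.float32)); return np.round(c,1),np.round(s,1),round(a,2)
def big(m):
    n,l,st,_=cv2.connectedComponentsWithStats(m.astype(np.uint8)); return l==1+np.argmax(st[1:,4])
E
python3 - <<'E'
from h import *
for n in ['top','side']:
    z=np.load(f'{n}0.npz');p,d=z['p'],z['d'];X,ok=cloud(n,d);H=X[...,2]
    reg=ok&(X[...,0]>370)&(X[...,0]<720)&(X[...,1]>-330)&(X[...,1]<130)
    def R(nm,m):
        m=big(m&reg); print(n,nm,m.sum(),rect(X[m]),np.round(np.percentile(H[m],[5,50,95]),1))
    R('rest',(abs(H-40)<4)&(X[...,1]>-98))
    R('fit',(abs(H-72)<5)&(X[...,1]>-80))
    R('rail+',(abs(H-28)<6)&(X[...,0]<480))
    r_,g,b=[p[...,i].astype(int) for i in range(3)]
    R('red',(r_>150)&(g<80)&(b<80)&(H<40))
    R('yellow',(r_>150)&(g>110)&(b<80))
    R('black',(r_<50)&(g<50)&(b<50)&(H>105)&(X[...,0]<480))
    m=(r_>170)&(g>160)&(H>60)&(X[...,1]<-60)&(X[...,0]>500); R('felt',m)
s=r.sense();print(Ro.from_rotvec(s['ee_rot']).as_matrix().round(3))
print(r.camera_model('wrist'))
E
```

```text
top rest 3123 (array([569.9,   8.9]), array([170.4, 199.9]), 3.48) [36.9 39.9 43. ]
top fit 515 (array([587.2,   8.3]), array([67.8, 65.8]), 0.25) [68.8 72.1 75.3]
top rail+ 2623 (array([429.9, -94. ]), array([ 72. , 399.9]), 3.56) [23.5 27.8 32.2]
top red 30 (array([403.4, -12.5]), array([28.4,  8.6]), 0.3) [25.2 27.6 30.4]
top yellow 156 (array([ 451.8, -196.2]), array([ 10.4, 107.9]), 3.72) [114.  117.7 120.7]
top black 61 (array([ 447.7, -126.3]), array([16.9, 38.3]), 89.91) [130.  161.1 164.5]
top felt 209 (array([ 579.2, -111.5]), array([107.6,  33.1]), 3.61) [ 88.4 129.4 136.2]
side rest 1719 (array([567.3,   6.1]), array([170.4, 210.8]), 3.36) [37.8 40.3 42.6]
side fit 277 (array([585.2,   7.5]), array([69. , 71.4]), 0.67) [68.9 72.  74.7]
side rail+ 1331 (array([426.7, -95.3]), array([ 72.9, 404.7]), 3.39) [24.2 28.2 32.2]Traceback (most recent call last):
  File "<stdin>", line 11, in <module>
  File "<stdin>", line 6, in R
  File "h.py", line 20, in big
    n,l,st,_=cv2.connectedComponentsWithStats(m.astype(np.uint8)); return l==1+np.argmax(st[1:,4])
                                                                               ~~~~~~~~~^^^^^^^^^^
    return _wrapfunc(a, 'argmax', axis=axis, out=out, **kwds)
    return bound(*args, **kwds)
ValueError: attempt to get argmax of an empty sequence
```

```bash
python3 - <<'E'
from h import *
s=r.sense();print(Ro.from_rotvec(s['ee_rot']).as_matrix().round(3))
m=r.camera_model('wrist');print(m)
E
```

```text
[[ 0.     0.922  0.388]
 [ 0.     0.388 -0.922]
 [-1.     0.    -0.   ]]
{'K': array([[325.1922621 ,   0.        , 279.51976514],
       [  0.        , 325.1922621 , 209.45831759],
       [  0.        ,   0.        ,   1.        ]]), 'mount': array([[-1.17436685e-03, -2.53471845e-01,  9.67342052e-01,
        -1.78836397e+02],
       [-4.09273142e-04, -9.67342516e-01, -2.53472463e-01,
         7.38951955e+01],
       [ 9.99999227e-01, -6.93576779e-04,  1.03227577e-03,
        -1.03487504e+00],
       [ 0.00000000e+00,  0.00000000e+00,  0.00000000e+00,
         1.00000000e+00]])}
```

Call:
step_arm(
  targets=[
    [0, 0.1, -0.084, 0.1, 0, 0],
    [0, 0.22, -0.184, 0.25, 0, 0],
    [0, 0.34, -0.284, 0.4, 0, 0],
    [0, 0.46, -0.385, 0.55, 0, 0],
    [0, 0.58, -0.485, 0.7, 0, 0],
    [0, 0.7, -0.585, 0.75, 0, 0],
    [0, 0.82, -0.685, 0.75, 0, 0],
    [0, 0.93, -0.775, 0.75, 0, 0],
  ],
  fingers=0,
)

```text
clock: 2.0
position: [492.2, -175.9, 205.9]
ee_rot: [1.205, 1.211, -1.204]
ft_force: [1.1, -1.0, -0.1]
grip_width: 46.9
```

```bash
cat >> h.py <<'E'
def go(x,y,z,bear):
    "fractions for a target TCP and jaw bearing (deg), tool down"
    s=r.sense();R=Ro.from_rotvec(s['ee_rot'])
    b=np.radians(bear);T=np.array([[0,-np.sin(b),np.cos(b)],[0,np.cos(b),np.sin(b)],[-1,0,0]]).astype(float)
    # columns: x down, z=(cos,sin), y=z cross x
    zx=np.array([np.cos(b),np.sin(b),0]);xx=np.array([0,0,-1.]);T=np.c_[xx,np.cross(zx,xx),zx]
    d=R.inv().apply(np.array([x,y,z])-s['position'])/500
    w=(R.inv()*Ro.from_matrix(T)).as_rotvec()/np.radians(30)
    return d.round(4),w.round(3)
def st():
    s=r.sense();R=Ro.from_rotvec(s['ee_rot']).as_matrix()
    print(round(s['clock'],2),s['position'].round(1),'bear',round(np.degrees(np.arctan2(R[1,2],R[0,2])),2),'tilt',round(np.degrees(np.arccos(-R[2,0])),2),'F',s['ft_force'].round(1),'w',round(s['grip_width'],1),'j',s['joint_positions'].round(2))
E
python3 - <<'E'
from h import *
st(); print(go(587,8,205,-89.75))
E
```

```text
2.0 [ 492.2 -175.9  205.9] bear -89.66 tilt 0.05 F [ 1.1 -1.  -0.1] w 46.9 j [ 0.34  0.18 -0.13  1.94  0.03  1.02 -1.37]
(array([ 0.0018,  0.1918, -0.3666]), array([ 0.003,  0.   , -0.001]))
```

Call:
step_arm(
  targets=[
    [0, 0.048, -0.092, 0, 0, 0],
    [0, 0.096, -0.184, 0, 0, 0],
    [0.03, 0.144, -0.276, 0, 0, 0],
    [0.06, 0.192, -0.367, 0, 0, 0],
    [0.09, 0.192, -0.367, 0, 0, 0],
    [0.09, 0.192, -0.367, 0, 0, 0],
    [0.09, 0.192, -0.367, 0, 0, 0],
    [0.09, 0.192, -0.367, 0, 0, 0],
  ],
)

```text
clock: 3.0
position: [587.3, 7.2, 161.8]
ee_rot: [1.207, 1.209, -1.205]
ft_force: [0.6, -0.4, 0.5]
grip_width: 47.0
```

```bash
cat >> h.py <<'E'
def wcloud(d,s):
    m=r.camera_model('wrist');K=np.array(m['K']);M=np.array(m['mount'])
    v,u=np.mgrid[:420,:560];x=(u-K[0,2]);y=(v-K[1,2]);rr=np.hypot(x,y)+1e-9;th=rr/K[0,0]
    t=np.tan(np.minimum(th,1.4));c=np.stack([x/rr*t*d,y/rr*t*d,d],-1)
    T=c@M[:3,:3].T+M[:3,3]
    return T@Ro.from_rotvec(s['ee_rot']).as_matrix().T+s['position'],(d>0)&(th<1.35)
E
python3 - <<'E'
from h import *
st(); p,d,s=cap('wrist','w1.png'); np.savez('w1.npz',p=p,d=d)
X,ok=wcloud(d,s);H=X[...,2]
print('fit outlines',[(round(q['p'],2),np.round(q['at'])) for q in r.outline_of('fitting','wrist')])
reg=ok&(X[...,0]>370)&(X[...,0]<720)&(X[...,1]>-330)&(X[...,1]<130)
def R(nm,m):
    m=m&reg
    if m.sum()<5: print(nm,'none');return
    m=big(m); print(nm,m.sum(),rect(X[m]),np.round(np.percentile(H[m],[5,50,95]),1))
R('rest',(abs(H-40)<5)&(X[...,1]>-98))
R('fit',(abs(H-72)<4)&(X[...,1]>-80))
R('spig',(abs(H-107)<5)&(X[...,1]>-60)&(X[...,0]>540))
r_,g,b=[p[...,i].astype(int) for i in range(3)]
R('red',(r_>150)&(g<80)&(b<80)&(H<40))
R('yellow',(r_>150)&(g>110)&(b<80))
E
```

```text
3.0 [587.3   7.2 161.8] bear -89.75 tilt 0.12 F [ 0.6 -0.4  0.5] w 47.0 j [ 0.07  0.34 -0.24  1.84  0.1   0.97 -1.77]
fit outlines [(0.7, array([281., 206.])), (0.63, array([33., 98.])), (0.6, array([150.,  28.])), (0.55, array([296., 351.]))]
rest 22102 (array([569.1,   8.8]), array([171.1, 201.1]), 3.41) [38.5 39.6 40.8]
fit 5344 (array([587. ,   7.7]), array([68.8, 69. ]), 0.69) [70.6 71.8 73. ]
spig 556 (array([587.5,   8. ]), array([17.9, 17.5]), 0.45) [104.9 106.6 107.7]
red 80 (array([400.8, -13.5]), array([17.4,  9.4]), 6.88) [26.4 27.2 28.1]
yellow 79 (array([ 524.3, -111.5]), array([220.9,  18.8]), 44.79) [116.4 117.7 119.1]
```

View pics/w1.png

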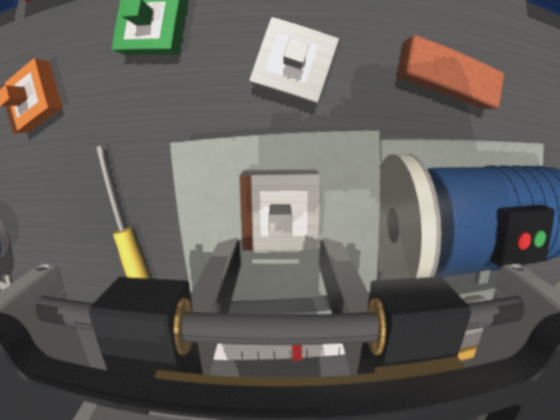

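The wrist view confirms the earlier measurements. The fitting is under the open fingers at (281,210), its dark strip at the left. The felt is at (405,218). Next I lower and grip the spigot.

Call:
step_arm(
  targets=[
    [0.04, 0, -0.001, -0.02, 0, 0],
    [0.09, 0, -0.001, -0.02, 0, 0],
    [0.13, 0, -0.001, -0.02, 0, 0],
    [0.163, 0, -0.001, -0.02, 0, 0],
    [0.163, 0, -0.001, -0.02, 0, 0],
    [0.163, 0, -0.001, -0.02, 0, 0],
    [0.163, 0, -0.001, -0.02, 0, 0],
    [0.163, 0, -0.001, -0.02, 0, 0],
  ],
)

```text
clock: 4.1
position: [587.7, 8.0, 80.6]
ee_rot: [1.199, 1.214, -1.196]
ft_force: [-0.9, -0.4, 0.1]
grip_width: 47.1
```

Call:
step_arm(
  targets=[
    [0, 0, 0, 0, 0, 0],
    [0, 0, 0, 0, 0, 0],
    [0, 0, 0, 0, 0, 0],
    [0, 0, 0, 0, 0, 0],
    [0, 0, 0, 0, 0, 0],
    [0, 0, 0, 0, 0, 0],
    [-0.01, 0, 0, 0, 0, 0],
    [-0.03, 0, 0, 0, 0, 0],
  ],
  fingers=-1,
  squeeze=35,
)

```text
clock: 5.1
position: [587.1, 8.2, 95.5]
ee_rot: [1.198, 1.216, -1.197]
ft_force: [-1.0, 0.1, -6.0]
grip_width: 17.4
```

```bash
python3 - <<'E'
from h import *
st()
E
```

```text
5.1 [587.1   8.2  95.5] bear -89.1 tilt 0.07 F [-1.   0.1 -6. ] w 17.4 j [ 0.06  0.42 -0.23  1.89  0.12  0.85 -1.79]
```

Call:
step_arm(
  targets=[
    [0, 0, 0, -0.15, 0, 0],
    [0, 0, 0, -0.3, 0, 0],
    [0, 0, 0, -0.45, 0, 0],
    [0, 0, 0, -0.6, 0, 0],
    [0, 0, 0, -0.75, 0, 0],
    [0, 0, 0, -0.9, 0, 0],
    [0, 0, 0, -1, 0, 0],
    [0, 0, 0, -1, 0, 0],
  ],
)

```text
clock: 6.1
position: [587.1, 8.2, 95.9]
ee_rot: [0.804, 1.416, -0.803]
ft_force: [-0.1, -0.1, -5.2]
grip_width: 17.6
```

Call:
step_arm(
  targets=[
    [0, 0, 0, -0.15, 0, 0],
    [0, 0, 0, -0.3, 0, 0],
    [0, 0, 0, -0.45, 0, 0],
    [0, 0, 0, -0.6, 0, 0],
    [0, 0, 0, -0.75, 0, 0],
    [0, 0, 0, -0.9, 0, 0],
    [0, 0, 0, -1, 0, 0],
    [0, 0, 0, -1, 0, 0],
  ],
)

```text
clock: 7.1
position: [587.1, 8.2, 96.1]
ee_rot: [0.4, 1.532, -0.399]
ft_force: [0.5, -0.2, -6.0]
grip_width: 17.7
```

Call:
step_arm(
  targets=[
    [0, 0, 0, -0.15, 0, 0],
    [0, 0, 0, -0.3, 0, 0],
    [0, 0, 0, -0.45, 0, 0],
    [0, 0, 0, -0.6, 0, 0],
    [0, 0, 0, -0.75, 0, 0],
    [0, 0, 0, -0.9, 0, 0],
    [0, 0, 0, -1, 0, 0],
    [0, 0, 0, -1, 0, 0],
  ],
)

```text
clock: 8.1
position: [587.1, 8.1, 96.2]
ee_rot: [-0.009, 1.569, 0.009]
ft_force: [0.5, 0.6, -6.0]
grip_width: 17.9
```

Call:
step_arm(
  targets=[
    [0, 0, 0, -0.15, 0, 0],
    [0, 0, 0, -0.3, 0, 0],
    [0, 0, 0, -0.45, 0, 0],
    [0, 0, 0, -0.6, 0, 0],
    [0, 0, 0, -0.75, 0, 0],
    [0, 0, 0, -0.9, 0, 0],
    [0, 0, 0, -1, 0, 0],
    [0, 0, 0, -1, 0, 0],
  ],
)

```text
clock: 9.1
position: [587.1, 8.0, 96.2]
ee_rot: [-0.418, 1.529, 0.417]
ft_force: [-0.1, -0.1, -5.4]
grip_width: 17.9
```

Call:
step_arm(
  targets=[
    [0, 0, 0, -0.15, 0, 0],
    [0, 0, 0, -0.3, 0, 0],
    [0, 0, 0, -0.45, 0, 0],
    [0, 0, 0, -0.6, 0, 0],
    [0, 0, 0, -0.75, 0, 0],
    [0, 0, 0, -0.9, 0, 0],
    [0, 0, 0, -1, 0, 0],
    [0, 0, 0, -1, 0, 0],
  ],
)

```text
clock: 10.1
position: [587.0, 7.9, 96.2]
ee_rot: [-0.821, 1.41, 0.82]
ft_force: [-0.0, -0.4, -5.7]
grip_width: 17.4
```

```bash
python3 - <<'E'
from h import *
st(); print(go(574.3,-50,92,93.45))
E
```

```text
10.1 [587.    7.9  96.2] bear 60.36 tilt 0.06 F [-0.  -0.4 -5.7] w 17.4 j [ 0.5   0.53 -0.81  1.87  0.46  0.94  0.53]
(array([ 0.0083, -0.0352, -0.1133]), array([-1.103,  0.   ,  0.002]))
```

Call:
step_arm(
  targets=[
    [0, 0, 0, -0.15, 0, 0],
    [0, 0, 0, -0.3, 0, 0],
    [0, 0, 0, -0.45, 0, 0],
    [0, 0, 0, -0.6, 0, 0],
    [0, 0, 0, -0.75, 0, 0],
    [0, 0, 0, -0.9, 0, 0],
    [0, 0, 0, -1, 0, 0],
    [0, 0, 0, -1, 0, 0],
  ],
)

```text
clock: 11.1
position: [587.0, 7.8, 96.1]
ee_rot: [-1.212, 1.207, 1.211]
ft_force: [-1.0, -0.3, -6.3]
grip_width: 17.8
```

```bash
python3 - <<'E'
from h import *
st(); p,d,s=cap('wrist','w2.png'); np.savez('w2.npz',p=p,d=d)
X,ok=wcloud(d,s);H=X[...,2]
reg=ok&(X[...,0]>370)&(X[...,0]<720)&(X[...,1]>-330)&(X[...,1]<130)
def R(nm,m):
    m=m&reg
    if m.sum()<5: print(nm,'none');return
    m=big(m); print(nm,m.sum(),rect(X[m]),np.round(np.percentile(H[m],[5,50,95]),1))
R('fit',(abs(H-87)<4)&(X[...,1]>-80)&(X[...,0]>520))
R('rest',(abs(H-40)<5)&(X[...,1]>-98))
print(go(574.3,-50,95,93.45))
E
```

```text
11.1 [587.    7.8  96.1] bear 90.19 tilt 0.05 F [-1.  -0.3 -6.3] w 17.8 j [ 0.58  0.57 -0.92  1.86  0.54  0.98  0.99]
fit 5981 (array([582.3,   8.4]), array([57.7, 68.5]), 0.12) [86.  87.2 88.3]
rest 38480 (array([566.1,   8.3]), array([164.4, 201.1]), 3.34) [38.5 39.6 40.7]
(array([ 0.0023,  0.0258, -0.1156]), array([-0.109, -0.001,  0.002]))
```

View pics/w2.png

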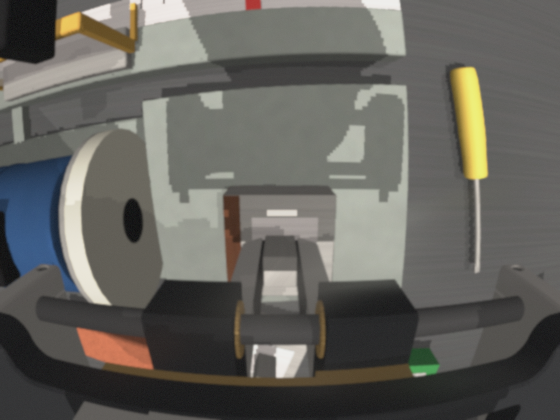

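The wrist view shows the dark strip at (232,235), now toward the felt at (110,220). Next I turn the last 3.3° and approach the felt.

Call:
step_arm(
  targets=[
    [0, 0.008, -0.03, -0.05, 0, 0],
    [0, 0.016, -0.06, -0.109, 0, 0],
    [0, 0.022, -0.09, -0.109, 0, 0],
    [0, 0.028, -0.113, -0.109, 0, 0],
    [0.013, 0.028, -0.113, -0.109, 0, 0],
    [0.026, 0.028, -0.113, -0.109, 0, 0],
    [0.027, 0.028, -0.113, -0.109, 0, 0],
    [0.027, 0.028, -0.113, -0.109, 0, 0],
  ],
)

```text
clock: 12.15
position: [573.3, -48.1, 82.6]
ee_rot: [-1.254, 1.179, 1.253]
ft_force: [-0.5, 0.2, -5.6]
grip_width: 17.9
```

```bash
python3 - <<'E'
from h import *
st(); print(go(573.7,-61.0,82,93.45))
p,d,s=cap('wrist','w3.png')
X,ok=wcloud(d,s);H=X[...,2]
a=np.radians(3.45);e=np.array([np.cos(a),np.sin(a)]);f=np.array([-np.sin(a),np.cos(a)])
r_,g,b=[p[...,i].astype(int) for i in range(3)]
O=np.array([575.8,-95.0]);Mx=(X[...,:2]-O)@e;My=(X[...,:2]-O)@f
m=ok&(abs(Mx)<60)&(abs(My)<8)&(H>80)&(H<125); print('felt y',m.sum(),np.percentile(My[m],[10,50,90]).round(1))
# felt plane fit
P=np.c_[Mx[m],My[m],H[m]];A=np.c_[P[:,0],P[:,2]-90,np.ones(len(P))];print(np.linalg.lstsq(A,P[:,1],rcond=None)[0].round(3))
m=ok&(abs(Mx)<60)&(My>5)&(My<110)&(abs(H-74)<4);m=big(m);print('top',m.sum(),cv2.minAreaRect(np.c_[Mx[m],My[m]].astype(np.float32)),np.median(H[m]))
E
```

```text
12.15 [573.3 -48.1  82.6] bear 93.48 tilt 0.05 F [-0.5  0.2 -5.6] w 17.9 j [ 0.68  0.57 -0.93  1.9   0.56  0.95  1.12]
(array([ 0.0012,  0.0007, -0.0258]), array([0.001, 0.   , 0.002]))
felt y 3696 [-5.  -0.2  0.2]
[ 0.044 -0.047  0.902]
top 5964 ((-4.149776458740234, 47.75198745727539), (68.7337646484375, 58.17353820800781), 89.99739074707031) 73.61507432986055
```

Call:
step_arm(
  targets=[
    [0, 0, -0.01, 0, 0, 0],
    [0, 0, -0.02, 0, 0, 0],
    [0, 0, -0.024, 0, 0, 0],
    [0, 0, -0.026, 0, 0, 0],
    [0, 0, -0.028, 0, 0, 0],
    [0.002, 0, -0.03, 0, 0, 0],
    [0.004, 0, -0.03, 0, 0, 0],
    [0.004, 0, -0.03, 0, 0, 0],
  ],
)

```text
clock: 13.2
position: [574.5, -62.0, 80.9]
ee_rot: [-1.254, 1.177, 1.254]
ft_force: [0.0, 4.8, -4.7]
grip_width: 17.9
```

```bash
python3 - <<'E'
from h import *
st()
E
```

```text
13.2 [574.5 -62.   80.9] bear 93.53 tilt 0.12 F [ 0.   4.8 -4.7] w 17.9 j [ 0.7   0.58 -0.92  1.89  0.57  0.95  1.15]
```

Call:
step_arm(
  targets=[
    [0.001, 0, -0.002, 0, 0, 0],
    [0.002, 0, -0.003, 0, 0, 0],
    [0.003, 0, -0.003, 0, 0, 0],
    [0.003, 0, -0.003, 0, 0, 0],
    [0.003, 0, -0.003, 0, 0, 0],
    [0.003, 0, -0.003, 0, 0, 0],
    [0.003, 0, -0.003, 0, 0, 0],
    [0.003, 0, -0.003, 0, 0, 0],
  ],
)

```text
clock: 14.2
position: [574.8, -62.0, 80.7]
ee_rot: [-1.255, 1.176, 1.254]
ft_force: [-7.3, 7.4, 18.2]
grip_width: 17.9
```

```bash
python3 - <<'E'
from h import *
st()
E
```

```text
14.2 [574.8 -62.   80.7] bear 93.59 tilt 0.16 F [-7.3  7.4 18.2] w 17.9 j [ 0.7   0.58 -0.92  1.89  0.57  0.95  1.15]
```

Call:
step_arm(
  targets=[
    [-0.001, 0, 0, 0, 0, 0],
    [-0.001, 0, 0, 0, 0, 0],
    [-0.001, 0, 0, 0, 0, 0],
    [-0.001, 0, 0, 0, 0, 0],
    [-0.001, 0, 0, 0, 0, 0],
    [-0.03, 0, 0, 0, 0, 0],
    [-0.07, 0, 0, 0, 0, 0],
    [-0.1, 0, 0, 0, 0, 0],
  ],
  fingers=-0.36,
)

```text
clock: 15.2
position: [575.2, -62.0, 132.7]
ee_rot: [-1.256, 1.175, 1.253]
ft_force: [0.8, -0.6, 0.4]
grip_width: 29.9
```

```bash
cat > chk.py <<'E'
from h import *
st(); 
a=np.radians(3.45);e=np.array([np.cos(a),np.sin(a)]);f=np.array([-np.sin(a),np.cos(a)]);O=np.array([575.8,-95.0])
import sys
for n in ['wrist','top']:
    p,d,s=cap(n,n+'_'+sys.argv[1]+'.png')
    X,ok=wcloud(d,s) if n=='wrist' else cloud(n,d)
    H=X[...,2];Mx=(X[...,:2]-O)@e;My=(X[...,:2]-O)@f
    m=ok&(abs(Mx)<70)&(My>-3)&(My<110)&(abs(H-72)<4)
    if m.any(): m=big(m);print(n,'fit',m.sum(),cv2.minAreaRect(np.c_[Mx[m],My[m]].astype(np.float32)),np.median(H[m]))
    m=ok&(abs(Mx)<60)&(abs(My)<8)&(H>85)&(H<125); print('felt y',m.sum(),np.percentile(My[m],[10,50,90]).round(1) if m.any() else '')
    r_,g,b=[p[...,i].astype(int) for i in range(3)]
    m=ok&(r_>150)&(g<80)&(b<80)&(H<40)&(Mx<-145)&(Mx>-185)&(My>0)
    if m.any(): m=big(m);print('red',m.sum(),Mx[m].mean().round(1),My[m].mean().round(1),np.percentile(My[m],[1,99]).round(1))
    m=ok&(r_>110)&(g>70)&(b<70)&(H<90)&(Mx<-115)&(Mx>-170)
    if m.any(): m=big(m);print('pointer',m.sum(),Mx[m].mean().round(1),My[m].mean().round(1),H[m].mean())
    m=ok&(H>150)&(H<168)&(Mx<-90)&(Mx>-170)&(My<100)
    if m.any(): m=big(m);print('handle',m.sum(),cv2.minAreaRect(np.c_[Mx[m],My[m]].astype(np.float32)))
E
python3 chk.py a
```

```text
15.2 [575.2 -62.  132.7] bear 93.6 tilt 0.23 F [ 0.8 -0.6  0.4] w 29.9 j [ 0.74  0.52 -0.97  1.85  0.5   1.03  1.2 ]
wrist fit 5613 ((-0.2903709411621094, 33.750484466552734), (68.95153045654297, 69.66472625732422), 89.76559448242188) 71.79576856558745
felt y 1419 [-6.  -0.4  0.2]
red 378 -167.5 91.8 [86.6 97. ]
pointer 94 -148.3 -2.0 42.0532505886846
handle 2227 ((-125.23699951171875, -24.50838279724121), (31.292720794677734, 18.204633712768555), 0.34002140164375305)
top fit 67 ((-19.384700775146484, 53.76365661621094), (25.462303161621094, 25.845300674438477), 89.4809341430664) 71.70797249942564
felt y 0 
red 36 -166.5 91.8 [87.7 96.7]
pointer 18 -152.9 -2.1 39.231833530352446
```

Fitting check from the wrist camera: centre at machine (-0.3, 33.8), parallel, standing at the right height, and released. The red mark is at machine y of about 91.8. Next I go above the handle.

```bash
python3 - <<'E'
from h import *
print(go(575.2,-62,190,93.45),go(447.5,-127.3,185,93.45))
E
```

```text
(array([-0.1141,  0.0005,  0.0005]), array([0.004, 0.001, 0.01 ])) (array([-0.1056,  0.2636, -0.114 ]), array([0.004, 0.001, 0.01 ]))
```

Call:
step_arm(
  targets=[
    [-0.06, 0, 0, 0, 0, 0],
    [-0.11, 0, 0, 0, 0, 0],
    [-0.11, 0.05, -0.022, 0, 0, 0.01],
    [-0.11, 0.11, -0.048, 0, 0, 0.01],
    [-0.107, 0.17, -0.074, 0, 0, 0.01],
    [-0.107, 0.23, -0.1, 0, 0, 0.01],
    [-0.106, 0.264, -0.114, 0, 0, 0.01],
    [-0.106, 0.264, -0.114, 0, 0, 0.01],
  ],
  fingers=0.06,
)

```text
clock: 16.3
position: [446.3, -128.4, 185.2]
ee_rot: [-1.254, 1.181, 1.254]
ft_force: [0.1, 0.1, -0.0]
grip_width: 49.8
```

```bash
python3 chk.py b; python3 -c "
from h import *
print(go(447.5,-127.3,128,93.45))"
```

```text
16.3 [ 446.3 -128.4  185.2] bear 93.45 tilt 0.05 F [ 0.1  0.1 -0. ] w 49.8 j [ 1.14  0.25 -1.11  2.03  0.27  1.01  1.53]
wrist fit 415 ((-23.630496978759766, 18.26199722290039), (19.329090118408203, 29.460508346557617), 0.25190815329551697) 71.53549506352304
felt y 221 [-7.2 -4.4 -1.3]
red 22 -182.5 91.2 [86.1 96.4]
pointer 64 -146.1 -3.0 39.48245342531945
handle 1573 ((-130.65487670898438, -25.30429458618164), (39.49678421020508, 18.02151107788086), 0.47332945466041565)
top fit 487 ((1.7446174621582031, 34.0989875793457), (67.81277465820312, 68.13124084472656), 89.44011688232422) 72.0714956734276
felt y 62 [-5.4 -0.   0.3]
red 31 -169.7 92.1 [87.  97.7]
pointer 2 -164.1 -2.0 37.05617898848874
(array([0.1148, 0.0006, 0.    ]), array([0.003, 0.001, 0.001]))
```

Call:
step_arm(
  targets=[
    [0.02, 0, 0, 0, 0, 0],
    [0.05, 0, 0, 0, 0, 0],
    [0.08, 0, 0, 0, 0, 0],
    [0.1, 0, 0, 0, 0, 0],
    [0.112, 0, 0, 0, 0, 0],
    [0.112, 0, 0, 0, 0, 0],
    [0.112, 0, 0, 0, 0, 0],
    [0.112, 0, 0, 0, 0, 0],
  ],
)

```text
clock: 17.4
position: [448.0, -127.4, 129.7]
ee_rot: [-1.255, 1.179, 1.254]
ft_force: [-0.0, 0.3, 0.0]
grip_width: 50.4
```

```bash
python3 -c "
from h import *
st()"
```

```text
17.4 [ 448.  -127.4  129.7] bear 93.54 tilt 0.06 F [-0.   0.3  0. ] w 50.4 j [ 1.05  0.34 -1.05  2.09  0.37  0.91  1.42]
```

Call:
step_arm(
  targets=[
    [0, 0, 0, 0, 0, 0],
    [0, 0, 0, 0, 0, 0],
    [0, 0, 0, 0, 0, 0],
    [0, 0, 0, 0, 0, 0],
    [0, 0, 0, 0, 0, 0],
    [0, 0, 0, 0, 0, 0],
    [0, 0, 0, 0, 0, 0],
    [0, 0, 0, 0, 0, 0],
  ],
  fingers=-1,
  squeeze=45,
)

```text
clock: 18.4
position: [448.0, -127.9, 129.8]
ee_rot: [-1.255, 1.179, 1.253]
ft_force: [-0.1, -4.9, 0.0]
grip_width: 18.0
```

Call:
step_arm(
  targets=[
    [0, 0, 0.015, 0, 0, 0],
    [0, 0, 0.035, 0, 0, 0],
    [0, 0, 0.055, 0, 0, 0],
    [0, 0, 0.075, 0, 0, 0],
    [0, 0, 0.09, 0, 0, 0],
    [0, 0, 0.1, 0, 0, 0],
    [0, 0, 0.1, 0, 0, 0],
    [0, 0, 0.1, 0, 0, 0],
  ],
)

```text
clock: 19.4
position: [445.0, -78.7, 129.8]
ee_rot: [-1.255, 1.18, 1.252]
ft_force: [0.5, -6.8, 0.4]
grip_width: 17.7
```

```bash
python3 chk.py c; python3 -c "
from h import *
print(go(442,-36,129.5,93.45))"
```

```text
19.4 [445.  -78.7 129.8] bear 93.49 tilt 0.1 F [ 0.5 -6.8  0.4] w 17.7 j [ 0.98  0.32 -1.08  2.12  0.36  0.9   1.33]
wrist fit 1253 ((6.132963180541992, 26.160402297973633), (53.22392654418945, 42.920509338378906), 89.54155731201172) 71.92403681661327
felt y 16 [-0.   0.1  0.2]
red 129 -177.1 91.9 [86.5 97. ]
pointer 99 -135.1 46.5 67.84776916699248
handle 3421 ((-132.37965393066406, 28.300941467285156), (40.959774017333984, 37.809661865234375), 26.55133819580078)
top fit 435 ((3.160308837890625, 34.05979537963867), (67.77804565429688, 66.66249084472656), 89.95021057128906) 72.23635615617815
felt y 57 [-5.6 -0.   0.3]
red 20 -172.6 91.9 [88.5 94.9]
(array([0.0004, 0.0008, 0.0859]), array([ 0.001, -0.003,  0.002]))
```

Call:
step_arm(
  targets=[
    [0, 0, 0.015, 0, 0, 0],
    [0, 0, 0.03, 0, 0, 0],
    [0, 0, 0.045, 0, 0, 0],
    [0, 0, 0.06, 0, 0, 0],
    [0, 0, 0.075, 0, 0, 0],
    [0, 0, 0.086, 0, 0, 0],
    [0, 0, 0.086, 0, 0, 0],
    [0, 0, 0.086, 0, 0, 0],
  ],
)

```text
clock: 20.5
position: [442.4, -36.9, 129.8]
ee_rot: [-1.256, 1.182, 1.251]
ft_force: [1.0, -9.7, 3.5]
grip_width: 17.8
```

```bash
python3 chk.py d; python3 -c "
from h import *
s=r.sense();a=np.radians(3.45);print('guard y',(s['position'][:2]-[575.8,-95])@[-np.sin(a),np.cos(a)]+25)
p,d,_=cap('side','side_d.png')
a=cv2.imread('pics/top_d.png')[190:310,210:370];b=cv2.imread('pics/side_d.png')[170:290,240:400]
cv2.imwrite('pics/d.png',np.hstack([cv2.resize(i,(400,300),interpolation=cv2.INTER_CUBIC) for i in (a,b)]))
"
```

```text
20.5 [442.4 -36.9 129.8] bear 93.44 tilt 0.16 F [ 1.  -9.7  3.5] w 17.8 j [ 0.91  0.3  -1.09  2.13  0.35  0.9   1.24]
wrist fit 855 ((6.142780303955078, 54.744632720947266), (25.264286041259766, 42.09278869628906), 89.090087890625) 71.81389548807377
felt y 0 
red 240 -173.6 92.1 [86.8 96.7]
pointer 169 -157.5 89.9 35.83834984222258
handle 3415 ((-132.27418518066406, 63.80412292480469), (38.0560417175293, 40.83740997314453), 63.92172622680664)
top fit 253 ((9.847257614135742, 34.08213806152344), (65.89240264892578, 52.259544372558594), 86.75028228759766) 72.23815542343976
felt y 43 [-6.3 -0.3  0.2]
guard y 90.91583256002508
```

View pics/d.png

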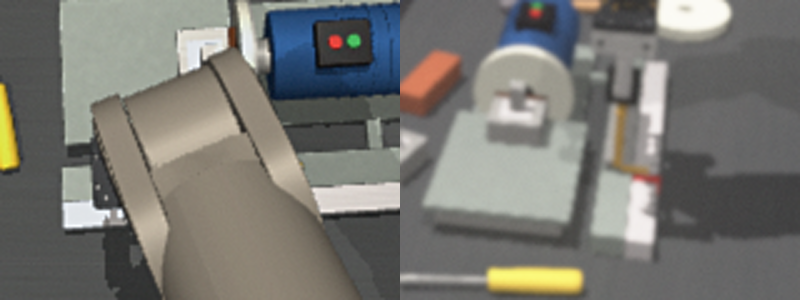

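View pics/wrist_d.png

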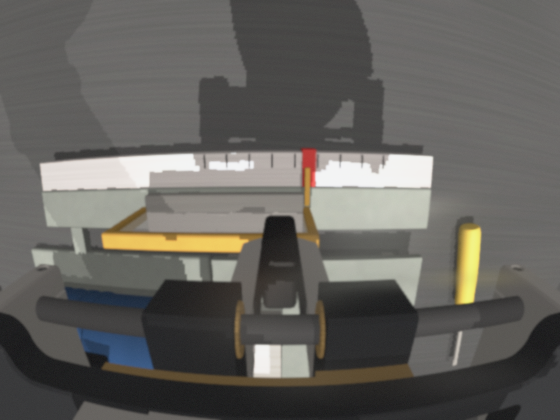

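The pointer is on the red stripe at (308,175), about 1 to 2 mm short of the middle. I nudge it and let it settle.

Call:
step_arm(
  targets=[
    [0, 0, 0.002, 0, 0, 0],
    [0, 0, 0.003, 0, 0, 0],
    [0, 0, 0.003, 0, 0, 0],
    [0, 0, 0.003, 0, 0, 0],
    [0, 0, 0.003, 0, 0, 0],
    [0, 0, 0.003, 0, 0, 0],
    [0, 0, 0.003, 0, 0, 0],
    [0, 0, 0.003, 0, 0, 0],
  ],
)

```text
clock: 21.65
position: [442.4, -36.6, 129.8]
ee_rot: [-1.256, 1.183, 1.25]
ft_force: [0.7, -9.8, 1.8]
grip_width: 17.7
```

```bash
python3 chk.py e; python3 -c "
from h import *
s=r.sense();a=np.radians(3.45);print('guard y',(s['position'][:2]-[575.8,-95])@[-np.sin(a),np.cos(a)]+25)
p,d,s=cap('side');X,ok=cloud('side',d);f=np.array([-np.sin(a),np.cos(a)]);e=np.array([np.cos(a),np.sin(a)]);D=X[...,:2]-[575.8,-95]
m=big(ok&(abs(X[...,2]-72)<5)&(abs(D@e)<60)&(D@f>-2)&(D@f<100));print('side fit',m.sum(),cv2.minAreaRect(np.c_[(D@e)[m],(D@f)[m]].astype(np.float32)))
"
```

```text
21.65 [442.4 -36.6 129.8] bear 93.38 tilt 0.22 F [ 0.7 -9.8  1.8] w 17.7 j [ 0.91  0.3  -1.09  2.13  0.35  0.9   1.24]
wrist fit 856 ((6.545270919799805, 54.55889892578125), (25.294715881347656, 42.33942413330078), 89.92692565917969) 71.79252560059601
felt y 0 
red 224 -174.1 91.9 [87.1 96.7]
pointer 170 -157.3 90.3 35.76321667110826
handle 3405 ((-132.35983276367188, 70.64594268798828), (40.796546936035156, 37.96919250488281), 26.27143096923828)
top fit 247 ((9.880380630493164, 34.128543853759766), (66.40008544921875, 51.85531997680664), 87.74894714355469) 71.90433386701653
felt y 45 [-5.9 -0.2  0.2]
guard y 91.3135581280286
side fit 258 ((3.398651123046875, 34.459388732910156), (72.0146255493164, 81.3061752319336), 89.5411148071289)
```

```bash
python3 -c "
from h import *
print(r.close_job()); st()"
```

```text
the job is handed in; nothing more can be done
None
the job is handed in; nothing more can be done
```

The job is handed in at about 21.7 s. No verdict was reported, so the results below are my own last checks.

- **Fitting:** I gripped it by the spigot, lifted it and turned it about 183°. I pressed the dull side against the felt with about 7 N, set it on the rest and let go. The wrist camera, just after release, put its centre at machine x -0.3 mm and y 33.8 mm, parallel to the felt within about 0.3°. With y at 34 the dull side lies on the felt. Later top and side views gave y 34.1 to 34.5 mm. Their x estimates were up to 10 mm because the arm hid part of the block.
- **Guard:** I pulled it by its handle, and the arm still holds it with 45 N of grip against about 9.8 N of spring pull. The arm pose put the pointer at y 91.3 mm and the wrist camera read 90.3 mm. The red mark is at 91.9 mm, so the pointer is 0.6 to 1.6 mm short, within the 7 mm allowed.
- **Other things on the bench:** nothing else was touched on purpose, and no unexpected contact forces appeared. I did not measure the bystanders' positions again at the end.

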